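# Show a loose idler to the inspection camera on a carried tray

### The job

Pick up the steel parts tray by its upright rubber grip and carry it to the inspection camera; the aluminium idler roller lies loose at one end of the tray's slightly bowed lane and must roll neither off the tray nor be touched by the gripper. Hold the tray in the air so that the window in its lane wall is straight in front of the lens, at lens height and at the focus point, and by tilting the tray bring the roller to rest fully inside the window and keep it there for five seconds. Disturb nothing else on the bench, do not bump the camera, and let the program finish while still holding the tray up there like that, the roller still fully in the window.

Things in the scene. Friction and masses are not known exactly. Their poses are not given: they have to be found in the camera images.
- tray: Loose sheet steel tray on the bench, 200 mm (x) by 298 mm (y), 0.65 kg. Origin on its underside, below the grip; it spans x = -78 to +122 mm. z up, +x from the grip to the window side, y along the lane. Lane: x = 37 to 113, y = -145 to +145 mm, between two walls whose tops are 45 mm above the underside. With the roller in mid-lane it balances about the grip
- grip (a point): Where to hold the tray: in the upright rubber grip, 92 mm above the underside, over the tray's origin; axes as the tray. The grip is a plate 14 mm thick (y) and 44 mm wide (x), its top 116 mm above the underside: pinch it from above, fingers closing along tray y, firmly (50 N or so)
- window (a point): Middle of the lane behind the window, tray x = 75, y = 0, z = 47 mm (height of the roller's axis there); axes as the tray. The lane floor is bowed, highest here: 12 mm above the underside, falling to 4 mm at both ends, an arc of 1.3 m radius along y. The window is a gap 120 mm wide (y = -60 to +60 mm) in the far lane wall (x = +115 mm), sill 16 mm high
- camera: Fixed inspection camera: 110 by 130 mm foot (x = -35 to +75 mm), post and black head (top 157 mm high) with a lens of 44 mm diameter looking along its -x, lens axis 132 mm above the bench, lens face 64 mm before the origin. Origin on the bench under the head
- focus (a point): Focus point of the camera, on the lens axis, 170 mm before its origin and 132 mm above the bench; axes as the camera. The middle of the tray's window belongs here, tray x along camera x (tray yaw = camera yaw)
- bearing: Bystander: steel bearing ring, 84 mm outside, 24 mm high, lying on the bench; origin at its underside's centre
- wrench: Bystander: a wrench lying on the bench at the robot's left, origin at its middle. Nothing between start and camera is higher than 55 mm
- lane_end (a point): Middle of the lip at the lane's -y end (tray x = 75, y = -147, z = 16 mm); another is at y = +147 mm. Both lips are only 12 mm higher than the lane floor there: the roller rests against them, its centre at y = -121 or +121 mm, and rolls over them if it comes fast or the tray is steep. Rolling resistance holds it still on slopes up to about 0.01 rad only
- idler: Loose aluminium idler roller, two flanges of 70 mm diameter on a thin hub, 72 mm long, 0.18 kg; origin at its centre, long axis across the lane. It rolls along tray y: acceleration 0.72 x 9.81 x (y / 1.3 m - a), a = tray tilt in rad, +y end up, minus 0.72 x the tray's acceleration along y. Fully inside the window: |y| below 25 mm. Starts at the -y lip
- hub: Bystander: stepped aluminium hub, 76 mm diameter, 52 mm high, standing on the bench; origin at its underside's centre
There are look-alikes about, which are no part of the job. What is shaped like the idler but pink is not meant. Leave any orange look-alike of the camera alone.

How it is judged:
By the outcome, as a careful person would: the job done as asked, in the order asked, and still so for the second after the job is handed in, while the arm keeps its last pose, push and grip.
It also fails if it takes over 54 s, if anything falls off the work surface, if the arm or the gripper's body presses on something with over 40 N, if the wrist force passes 120 N, or if a joint passes its speed limit or range.

### The arm

A 6-joint arm with a two-finger parallel gripper is mounted at the origin on the work surface. World frame = base frame: x ahead of the robot, y to its left, z up, the work surface at z = 0. Lengths are in m, angles in degrees, forces in N, time in s.
With the tool pointing down it reaches from about 0.25 to 0.725 m from the base axis. Payload 9.7 kg.
Tool frame: the origin (TCP) lies between the finger pads; the fingertips stand 19 mm ahead of it and the grasp point (between the pads) is the TCP; z points along the fingers, y is the line along which they close (so a half turn about z gives the same grasp; the last joint's range is limited). The gripper opens to 85 mm and grips with 20 to 120 N. Pads are 22 mm wide; open, the fingers measure 114 mm over their backs; the gripper's body (76 mm by 85 mm) begins 54 mm behind the grasp point. The pads swing forward as they close: fully open they stand 13 mm farther back than shut.
Start: joints at [69.614, 4.979, 10.078, 95.1, 0, 90], TCP at [0.192, 0.516, 0.25] pointing down, gripper open.
Joint ranges: [-179.16, 179.16], [-48.56, 103.87], [-65.8, 70.77], [-126.05, 130.52], [-82.76, 87.17], [-180, 180]. Speed limits (degrees/s): [127.2, 127.2, 147.25, 180, 180, 180].

### API

Orientations are given as [roll, pitch, yaw] about the fixed x, y, z axes, in that order (R = Rz(yaw) Ry(pitch) Rx(roll)).
In Python, from workcell import bot gives the robot as it stands. The module is installed in compiled form; this text tells all that it offers.
- The arm moves only by the shell command python3 -m crank 'ROWS' [OPENING] [FORCE]. ROWS is JSON, a list that holds one entry, the list of rows, each a list of 6 numbers: the shift along the world's x, y, z as a fraction of full scale, then the turn, a rotation vector about the world's x, y, z as a fraction of full scale. In form: [[[x, y, z, wx, wy, wz], ...]]. A call has 1 to 20 rows; each row shifts and turns the commanded pose from where the row before left it; what a row does not reach is not made up. Full scale, the value 1, is 20 mm for a shift and 0.12 rad for a turn. A row lasts 1/12 s, in which the tool goes at most 41.7 mm and 7.16 degrees, less where a joint would pass 70% of its speed; a pose out of reach is approached as far as the arm can. A call with a number of a shift or a turn outside -1 to 1 is refused whole. A call with a gripper value outside its range is refused whole. OPENING is the opening, from 0 (shut) to 1 (fully open), set as the call begins (- or left out, the last holds). The fingers move at their own pace and stop on an object; FORCE is the grip in N (left out, the last holds). Time passes only in rows, so rows that do not move let the fingers close. It gives the time, the measured TCP pose, the force, the opening and the grip force at its end, in the units of the state.
- bot.get_obs(): the state, without advancing time (a new reading comes with each control period).
- bot.camera(name): name is "side" or "top"; returns the picture (384x512x3 uint8, red, green, blue); there is no depth.
- bot.camera_model(name): a dict with "vertical_fov" (degrees; the focal length in pixels is half the picture's height over the tangent of half this angle, whatever the lens; pixels are square), "cx", "cy" (the principal point, pixels), "R" (3x3) and "t" (3): a world point X has camera coordinates R X + t. Camera axes: x right, y down, z forward; pixel columns grow to the right and rows downward; lengths in m; the calibration is good to about 2 mm. A picture is of the moment at which its call begins. camera_model takes no time and is no camera call.
- bot.job_done(): hands the job in; it is judged then, once.
The state is a dict: "time": time; "q": joint angles; "qd": joint speeds; "joint_efforts": joint torques, N m; "ee_pos": TCP position; "tcp_rot": TCP orientation; "wrist_force": force on the tool from outside, world axes, zero at the start; "torque": the same for the moment, N m; "opening": finger opening in m; "grasp_force": force on a finger pad.
Only numpy, scipy, OpenCV 4.12 (cv2) and the standard library are available. Lean on these libraries where they do the work, as an engineer would, in place of code of your own. Each camera call takes 0.05 s, during which the arm holds its last target. There are 200 camera calls.

## Working session

There is one attempt and no reset: what is moved stays moved. The work goes in short steps, Python scripts to look and compute and a shell command to move; the robot and the scene stay as the last step left them, time stands still between calls to the robot, and variables do not carry over. Pictures are saved under pics/ and viewed, at most 10 in all, crops included, and the job is handed in when it is done.

```bash
mkdir -p pics; cat > h.py <<'E'
import numpy as np,cv2
from workcell import bot
def snap(n,f):
    im=bot.camera(n); cv2.imwrite('pics/'+f,im[:,:,::-1]); return im
def mod(n):
    m=bot.camera_model(n); f=192/np.tan(np.radians(m['vertical_fov']/2))
    return m,f,np.array(m['R']),np.array(m['t'])
def ray(n,u,v,z):
    m,f,R,t=mod(n); d=R.T@np.array([(u-m['cx'])/f,(v-m['cy'])/f,1]); c=-R.T@t
    return c+d*(z-c[2])/d[2]
def proj(n,X):
    m,f,R,t=mod(n); p=R@np.array(X)+t; return p[0]/p[2]*f+m['cx'],p[1]/p[2]*f+m['cy']
E
python3 - <<'E'
from h import *
a=snap('top','t0.png');b=snap('side','s0.png')
for n in('top','side'):
    m,f,R,t=mod(n);print(n,m.keys(),f,m['cx'],m['cy'],R.round(3).tolist(),(-R.T@t).round(3))
s=bot.get_obs();print(s)
E
```

```text
top dict_keys(['vertical_fov', 'cx', 'cy', 'R', 't']) 464.92219529290037 247.218460759086 184.23568619061717 [[0.008, -1.0, -0.013], [-0.984, -0.005, -0.179], [0.179, 0.014, -0.984]] [ 0.24  -0.101  1.554]
side dict_keys(['vertical_fov', 'cx', 'cy', 'R', 't']) 408.4714931802676 254.52876576129094 195.9991425875436 [[-0.783, 0.622, -0.015], [0.454, 0.554, -0.698], [-0.426, -0.553, -0.716]] [1.164 0.766 1.214]
{'time': 0.1, 'q': array([6.96155468e+01, 5.00924588e+00, 1.00412989e+01, 9.51009994e+01,
       2.25136020e-03, 9.00021654e+01]), 'qd': array([ 0.00535033, -0.14993464,  0.20978756, -0.01986149, -0.06057217,
       -0.03068738]), 'joint_efforts': array([ 3.32108957e-04, -5.21560979e+01,  4.65651548e+01,  1.60523504e-02,
        4.55673012e-05,  8.42227450e-06]), 'ee_pos': array([0.19150291, 0.51539381, 0.24966216]), 'tcp_rot': array([-1.79931054e+02, -2.24875286e-03,  1.59613379e+02]), 'wrist_force': array([-0.08436038, -0.23496022, -0.13145904]), 'torque': array([ 0.05613909,  0.02370304, -0.02077455]), 'grasp_force': 0.0, 'opening': 0.08507197919853421}
```

View pics/t0.png

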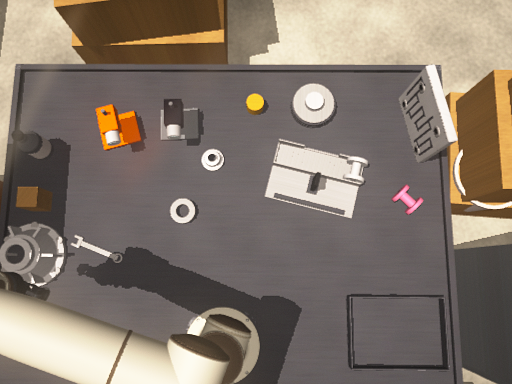

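View pics/s0.png

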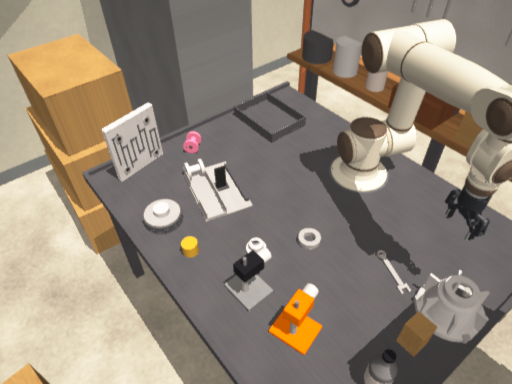

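```bash
python3 - <<'E'
import cv2,numpy as np
t=cv2.imread('pics/t0.png');s=cv2.imread('pics/s0.png')
c=lambda i,x,y,w,h:cv2.resize(i[y:y+h,x:x+w],None,fx=4,fy=4,interpolation=cv2.INTER_CUBIC)
o=np.zeros((600,800,3),np.uint8)
o[:340,:460]=c(t,260,135,115,85);o[:240,480:760]=c(t,150,90,70,60)
o[340:600,:360]=c(s,175,155,90,65);o[250:590,480:760]=c(s,215,228,70,85)
cv2.imwrite('pics/c0.png',o)
E
```

```text
(no output)
```

View pics/c0.png

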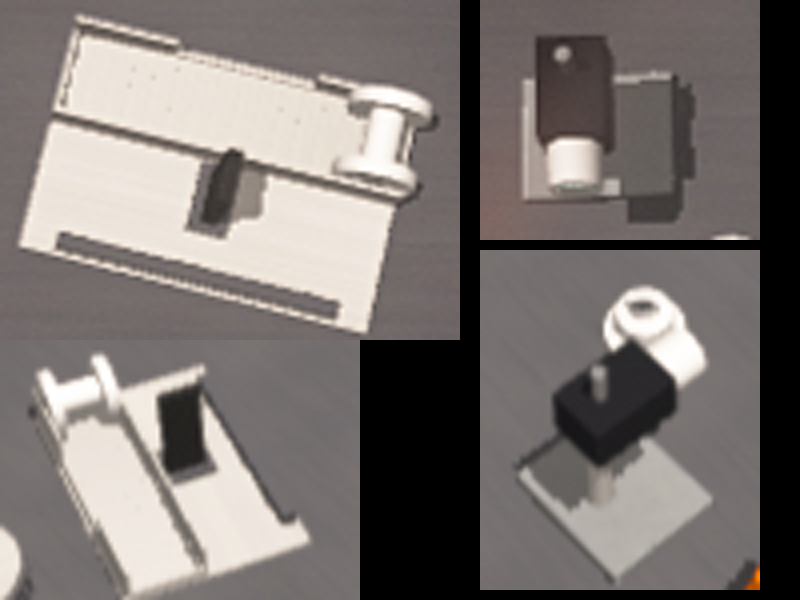

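```bash
cat > fit.py <<'E'
from h import *
from scipy.optimize import least_squares
def fit(obs,x0,z0=False):
    def r(p,):
        c,s=np.cos(p[2]),np.sin(p[2]); o=[]
        for n,u,v,X in obs:
            x,y,z=np.array(X)/1000; 
            if z0: z=z+p[3]
            a=proj(n,(p[0]+c*x-s*y,p[1]+s*x+c*y,z)); o+=[a[0]-u,a[1]-v]
        return np.array(o)
    q=least_squares(r,x0,loss='soft_l1'); return q.x,r(q.x).reshape(-1,2).round(1).tolist()
E
python3 - <<'E'
from fit import *
T=[('top',265,196.7,(-78,149,0)),('top',352,218,(-78,-149,0)),('top',279.5,139.5,(117,149,45)),('top',305,145.5,(117,60,45)),('top',339.5,154.5,(117,-60,45)),
('side',252,205,(-78,149,0)),('side',207,219.2,(122,149,0)),('side',214.5,168.7,(22,7,116)),('side',223.2,166.2,(-22,7,116))]
x,r=fit(T,[.35,-.25,-.2]);print(x,np.degrees(x[2]),r)
C=[('top',160.7,110.7,(75,65,0)),('top',199,108.7,(75,-65,0)),('top',197.5,138.7,(-35,-65,0)),('top',161,139.5,(-35,65,0)),
('side',248.7,310.5,(75,65,0)),('side',224.5,282.5,(75,-65,0)),('side',272.7,290,(-35,65,0))]
x,r=fit(C,[.4,.15,0,.008],True);print(x,np.degrees(x[2]),r)
E
```

```text
[ 0.51937185 -0.30287126 -0.23653813] -13.552636369436884 [[0.3, 0.5], [-0.1, 0.3], [-0.2, -0.1], [0.2, -0.0], [0.9, -0.7], [0.4, -0.5], [-0.8, 1.5], [-0.0, 0.8], [1.4, 0.1]]
[0.71030671 0.15735453 0.03047084 0.00964991] 1.745850312455276 [[0.2, -1.0], [-0.9, 0.1], [0.7, 0.6], [-0.5, 0.7], [-0.6, -1.0], [-0.7, 0.8], [0.6, 0.1]]
```

```bash
python3 -m crank '[[[0.4,-1,0,0,0,0.025],[0.4,-1,0,0,0,0.025],[0.4,-1,0,0,0,0.025],[0.4,-1,0,0,0,0.025],[0.4,-1,0,0,0,0.025],[0.4,-1,0,0,0,0.025],[0.4,-1,0,0,0,0.025],[0.4,-1,0,0,0,0.025],[0.4,-1,0,0,0,0.025],[0.4,-1,0,0,0,0.025],[0.4,-1,0,0,0,0.025],[0.4,-1,0,0,0,0.025],[0.4,-1,0,0,0,0.025],[0.4,-1,0,0,0,0.025],[0.4,-1,0,0,0,0.025],[0.4,-1,0,0,0,0.025],[0.4,-1,0,0,0,0.025],[0.4,-1,0,0,0,0.025],[0.4,-1,0,0,0,0.025],[0.4,-1,0,0,0,0.025]]]' 1
python3 - <<'E'
from h import *
s=bot.get_obs();print(s['q'].round(1),s['ee_pos'],s['tcp_rot'])
# camera yaw from foot edges/head in top view: sub-pixel edges
im=cv2.imread('pics/t0.png');g=cv2.cvtColor(im,cv2.COLOR_BGR2GRAY)
hsv=cv2.cvtColor(im,cv2.COLOR_BGR2HSV)
print(g[104:145:4,156:206:3])
E
```

```text
time: 1.77
ee_pos: [0.3517, 0.1145, 0.2501]
tcp_rot: [-180.0, -0.0, 163.1]
wrist_force: [0.2, -0.3, -0.1]
opening: 0.0857
grasp_force: 0.0
[ 18.  -19.4 -11.8  97.6   0.   35. ] [0.35167737 0.11447795 0.25007579] [-1.79991109e+02 -1.37723528e-02  1.63063233e+02]
[[101 103 104  50  86 136  58  62  60  82 103 103 102 103 103 103 102]
 [102 103  97  55  60  67  64  67  64  95 114 126 147 149  90 101 102]
 [104 102 170  60  65  65  66  71  66  80  96  96  96  98  61  62 102]
 [103 102 169  63  67  70  71  69  69  74  98  97  98  98  59  63 107]
 [103 101 165  67  70  72  73  70  69  74  99  96  97  97  63  61 104]
 [106 104 163  61  80 151 142 108  59  71  99  99  97  97  65  58 101]
 [108 105 162 148 229 239 229 197 103 101  98  97  96  96  69  61 105]
 [111 106 161 160 228 241 233 199 106  99  99  98  96  98  72  62 106]
 [111 107 160 163 152 155 170 135 125 178  99  97  98  99  74 107 102]
 [107 109  85  86  85  83  82  82  76 108 100  64  63  61  62 108 103]
 [112 112 112 111 110 109 107 107 107 107  99  62  61  64  63 109 105]]
```

```bash
python3 -m crank '[[[0.4,-1,0,0,0,0.025],[0.4,-1,0,0,0,0.025],[0.4,-1,0,0,0,0.025],[0.4,-1,0,0,0,0.025],[0.4,-1,0,0,0,0.025],[0.4,-1,0,0,0,0.025],[0.4,-1,0,0,0,0.025],[0.4,-1,0,0,0,0.025],[0.4,-1,0,0,0,0.025],[0.4,-1,0,0,0,0.025],[0.4,-1,0,0,0,0.025],[0.4,-1,0,0,0,0.025],[0.4,-1,0,0,0,0.025],[0.4,-1,0,0,0,0.025],[0.4,-1,0,0,0,0.025],[0.4,-1,0,0,0,0.025],[0.4,-1,0,0,0,0.025],[0.4,-1,0,0,0,0.025],[0.4,-1,0,0,0,0.025],[0.4,-0.85,0,0,0,0.025]]]'
python3 - <<'E'
from h import *
s=bot.get_obs();print(s['q'].round(1),s['ee_pos'],s['tcp_rot'])
a=snap('side','s1.png');b=snap('top','t1.png')
c=lambda i,x,y,w,h:cv2.resize(i[y:y+h,x:x+w,::-1],None,fx=4,fy=4)
o=np.zeros((400,800,3),np.uint8);o[:,:400]=c(a,165,120,100,100);o[:,400:]=c(b,270,120,100,100);cv2.imwrite('pics/c1.png',o)
E
```

```text
time: 3.43
ee_pos: [0.5117, -0.2827, 0.2497]
tcp_rot: [180.0, -0.0, 166.5]
wrist_force: [0.4, 0.6, 0.0]
opening: 0.0851
grasp_force: 0.0
[-28.9   9.9  15.4  95.6  -0.  -15.4] [ 0.51173086 -0.28274791  0.24968254] [ 1.79994123e+02 -4.71376573e-02  1.66474845e+02]
```

View pics/c1.png

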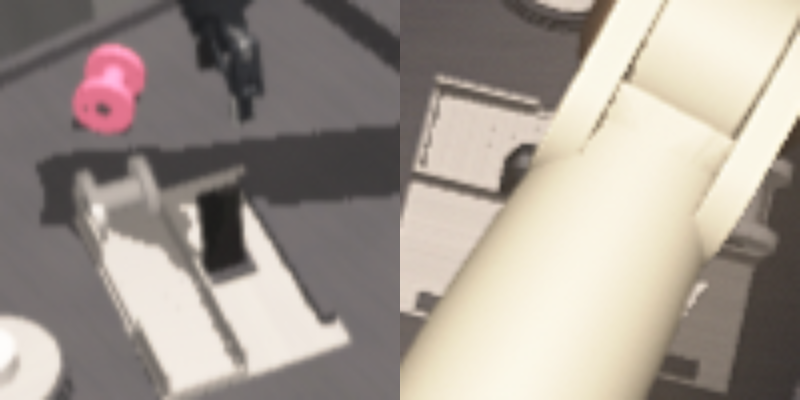

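The side crop (left) shows the tray undisturbed, with the roller at its lip and the gripper above the grip. I'll descend and close.

```bash
python3 -m crank '[[[0.2,-0.5,-0.8,0,0,0],[0.185,-0.5,-1,0,0,0],[0,0,-1,0,0,0],[0,0,-1,0,0,0],[0,0,-1,0,0,0],[0,0,-1,0,0,0],[0,0,-1,0,0,0],[0,0,-0.6,0,0,0],[0,0,-0.4,0,0,0],[0,0,-0.1,0,0,0],[0,0,0,0,0,0]]]' 1
python3 -m crank '[[[0,0,0,0,0,0],[0,0,0,0,0,0],[0,0,0,0,0,0],[0,0,0,0,0,0],[0,0,0,0,0,0],[0,0,0,0,0,0],[0,0,0,0,0,0],[0,0,0,0,0,0],[0,0,0,0,0,0],[0,0,0,0,0,0]]]' 0 60
```

```text
time: 4.45
ee_pos: [0.5193, -0.3012, 0.0924]
tcp_rot: [180.0, -0.0, 166.5]
wrist_force: [0.3, -0.1, -0.1]
opening: 0.0853
grasp_force: 0.0
time: 5.28
ee_pos: [0.5196, -0.3011, 0.0928]
tcp_rot: [180.0, 0.0, 166.5]
wrist_force: [-0.1, 4.4, 6.6]
opening: 0.0134
grasp_force: 60.1
```

```bash
python3 -m crank '[[[0,0,0.05,0,0,0],[0,0,0.15,0,0,0],[0,0,0.3,0,0,0],[0,0,0.45,0,0,0],[0,0,0.6,0,0,0],[0,0,0.7,0,0,0],[0,0,0.7,0,0,0],[0,0,0.6,0,0,0],[0,0,0.4,0,0,0],[0,0,0.2,0,0,0],[0,0,0.1,0,0,0],[0,0,0,0,0,0]]]'
python3 - <<'E'
from h import *
a=snap('side','s2.png')
s=bot.get_obs();print(s['torque'],s['wrist_force'])
cv2.imwrite('pics/c2.png',cv2.resize(a[90:240,140:280,::-1],None,fx=4,fy=4))
E
```

```text
time: 6.28
ee_pos: [0.5193, -0.3015, 0.1773]
tcp_rot: [180.0, -0.0, 166.5]
wrist_force: [0.2, 0.8, -7.4]
opening: 0.0132
grasp_force: 58.6
[ 0.20852794 -0.00374502  0.01986795] [-0.0569721  -0.6858105  -8.20595609]
```

View pics/c2.png

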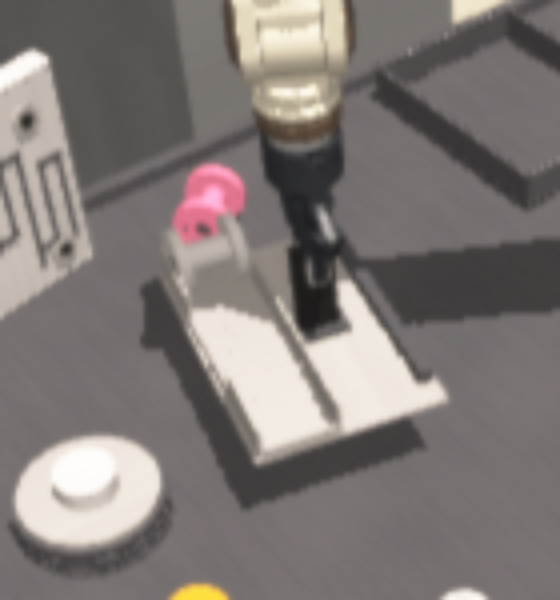

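```bash
python3 -m crank '[[[-0.012,0.1,0,0,0,0.01],[-0.024,0.2,0,0,0,0.02],[-0.036,0.3,0,0,0,0.03],[-0.048,0.4,0,0,0,0.04],[-0.06,0.5,0,0,0,0.05],[-0.072,0.6,0,0,0,0.06],[-0.084,0.7,0,0,0,0.07],[-0.096,0.8,0,0,0,0.08],[-0.108,0.9,0,0,0,0.088],[-0.108,0.9,0,0,0,0.088],[-0.108,0.9,0,0,0,0.088],[-0.108,0.9,0,0,0,0.088],[-0.108,0.9,0,0,0,0.088],[-0.108,0.9,0,0,0,0.088],[-0.108,0.9,0,0,0,0.088],[-0.108,0.9,0,0,0,0.088],[-0.108,0.9,0,0,0,0.088],[-0.108,0.9,0,0,0,0.088],[-0.108,0.9,0,0,0,0.088],[-0.108,0.9,0,0,0,0.088]]]'
python3 -m crank '[[[-0.108,0.9,0,0,0,0.088],[-0.108,0.9,0,0,0,0.088],[-0.108,0.9,0,0,0,0.088],[-0.108,0.9,0,0,0,0.088],[-0.108,0.9,0,0,0,0.088],[-0.096,0.8,0,0,0,0.08],[-0.084,0.7,0,0,0,0.07],[-0.072,0.6,0,0,0,0.06],[-0.06,0.5,0,0,0,0.05],[-0.048,0.4,0,0,0,0.04],[-0.036,0.3,0,0,0,0.03],[-0.024,0.2,0,0,0,0.02],[-0.012,0.1,0,0,0,0.01],[0,0,0,0,0,0],[0,0,0,0,0,0]]]'
python3 - <<'E'
from h import *
a=snap('side','s3.png');b=snap('top','t3.png')
c=lambda i,x,y,w,h:cv2.resize(i[y:y+h,x:x+w,::-1],None,fx=3,fy=3)
s=bot.get_obs();print(s['q'].round(1),s['ee_pos'],s['tcp_rot'])
print(proj('side',(.54,.152,.132)),proj('top',(.54,.152,.132)))
o=np.zeros((600,800,3),np.uint8);o[:540,:450]=c(a,165,140,150,180);o[:420,455:800]=c(b,110,80,115,140);cv2.imwrite('pics/c3.png',o)
E
```

```text
time: 8.0
ee_pos: [0.4839, -0.0115, 0.1775]
tcp_rot: [180.0, 0.0, 176.3]
wrist_force: [-0.6, -0.5, -7.4]
opening: 0.0137
grasp_force: 58.6
time: 9.25
ee_pos: [0.4653, 0.1483, 0.1772]
tcp_rot: [-180.0, -0.0, -178.3]
wrist_force: [0.3, -0.8, -7.3]
opening: 0.0135
grasp_force: 58.6
[17.7 -4.3 -7.3 87.  -0.  16. ] [0.46539156 0.14814442 0.1772792 ] [-1.79991773e+02 -8.25661438e-04 -1.78311681e+02]
(np.float64(290.8215060447516), np.float64(235.08778672970837)) (np.float64(173.1660410597391), np.float64(170.8423927952631))
```

View pics/c3.png

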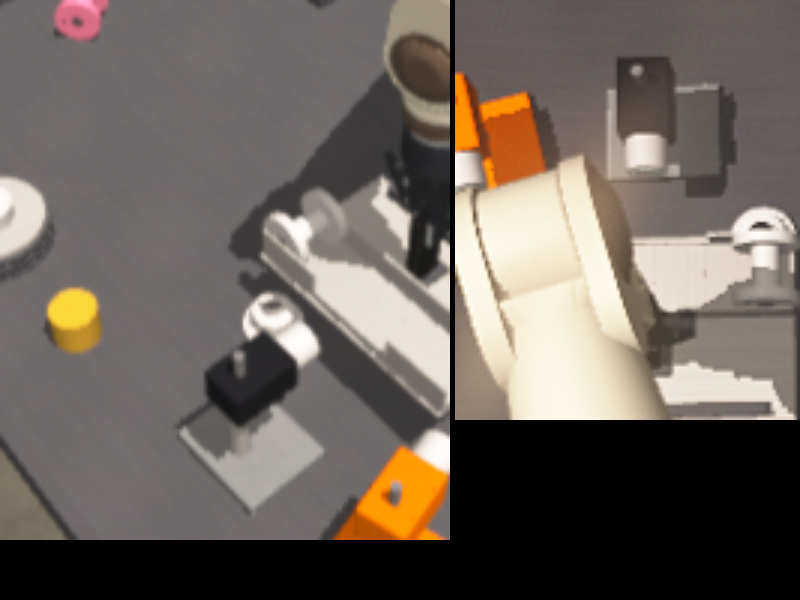

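```bash
python3 - <<'E'
import cv2,numpy as np
t=cv2.imread('pics/t3.png');s=cv2.imread('pics/s3.png')
o=np.zeros((600,800,3),np.uint8)
c=lambda i,x,y,w,h,k:cv2.resize(i[y:y+h,x:x+w],None,fx=k,fy=k,interpolation=cv2.INTER_CUBIC)
o[:510,:510]=c(s,248,192,85,85,6);o[:390,515:800]=c(t,170,148,57,78,5)
cv2.imwrite('pics/c4.png',o)
from h import *
import time
for i in range(6):
    bot.camera('side');s=bot.get_obs();print(s['torque'].round(4),s['wrist_force'].round(2))
E
```

```text
[ 0.2466  0.0163 -0.0063] [-0.18  0.46 -7.2 ]
[0.2335 0.035  0.0067] [-0.33  0.16 -7.92]
[ 0.1515 -0.025  -0.0247] [-0.65  0.01 -7.06]
[ 0.2318 -0.0253 -0.0068] [-0.48  0.74 -7.6 ]
[ 0.1498  0.0046 -0.0289] [-0.14 -0.1  -7.92]
[ 0.1951 -0.0028 -0.025 ] [-0.25 -0.5  -7.57]
```

View pics/c4.png

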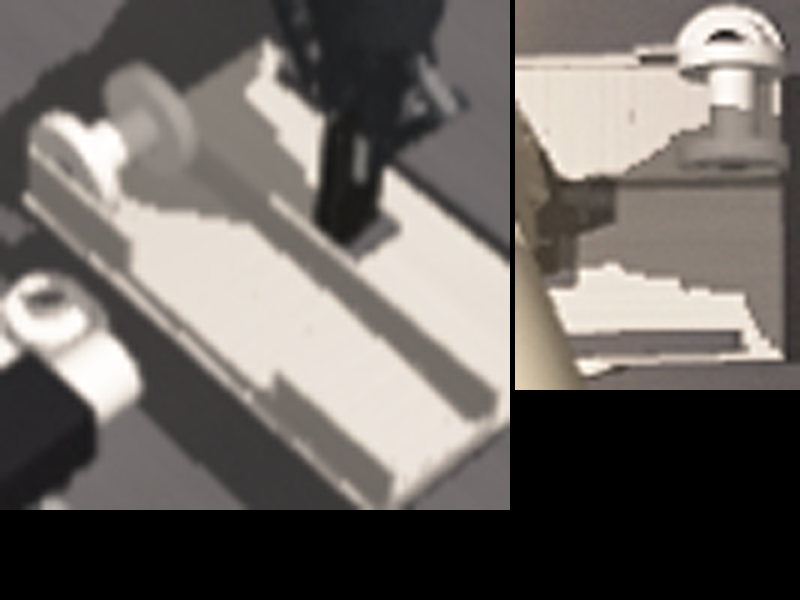

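```bash
python3 - <<'E'
from fit import *
T=[('side',269.7,232,(117,-60,45)),('side',293.8,254.5,(117,60,45)),('side',313.5,270.7,(117,149,45)),('side',253,216.7,(117,-149,45)),('side',252.3,225.3,(122,-149,0)),
('top',194.4,157.8,(117,-60,45)),('top',223.4,219.4,(-78,-149,0))]
x,r=fit(T,[.465,.15,0.03,.085],True);print(x,np.degrees(x[2]),r)
for y in(-121,-60,-25,0,25,60,121):
    c,s=np.cos(.0295),np.sin(.0295);a=[]
    for X,Y,Z in((111,y,47-y*y/2600),(111,y,82-y*y/2600),(39,y,82-y*y/2600)):
        X,Y,Z=X/1e3,Y/1e3,Z/1e3
        a.append(np.round(proj('side',(.4653+c*X-s*Y,.1483+s*X+c*Y,.0852+Z)),1))
    print(y,a)
E
```

```text
[0.46455773 0.147145   0.02989144 0.07980056] 1.7126533656298133 [[-0.4, -0.2], [-0.1, -1.2], [-0.1, 0.0], [-0.4, 0.4], [-0.5, 0.7], [-1.0, 0.2], [-0.2, 0.9]]
-121 [array([259.1, 220.7]), array([259. , 214.1]), array([274.5, 204.1])]
-60 [array([270.7, 230.1]), array([270.8, 223.4]), array([286.5, 213. ])]
-25 [array([277.6, 235.9]), array([277.9, 229.3]), array([293.6, 218.6])]
0 [array([282.7, 240.3]), array([283. , 233.7]), array([298.7, 222.8])]
25 [array([287.8, 244.9]), array([288.3, 238.3]), array([304. , 227.1])]
60 [array([295.2, 251.6]), array([295.8, 245. ]), array([311.6, 233.6])]
121 [array([308.5, 264.1]), array([309.3, 257.7]), array([325.2, 245.6])]
```

```bash
cat > est.py <<'E'
from h import *
import json,os,sys
from scipy.spatial.transform import Rotation as Ro
ref=cv2.imread('pics/s3.png').astype(int)
s=bot.get_obs();im=bot.camera('side')[:,:,::-1]
Rt=Ro.from_euler('xyz',s['tcp_rot'],degrees=True).as_matrix()@np.diag([-1,1,-1.])  # tray axes
a=np.arcsin(Rt[2,1]);P=s['ee_pos']-Rt@np.array([0,0,.0925])
W=lambda x,y,z:P+Rt@np.array([x,y,z])/1000
hull=[proj('side',W(*q)) for q in((111,-80,20),(111,150,20),(37,150,80),(37,-145,80),(111,-145,80))]
m=np.zeros(im.shape[:2],np.uint8);cv2.fillPoly(m,[cv2.convexHull(np.array(hull).astype(np.int32))],255)
d=(np.abs(im.astype(int)-ref).max(2)>28).astype(np.uint8)*255&m
d=cv2.morphologyEx(d,cv2.MORPH_OPEN,np.ones((2,2),np.uint8))
n,l,st,ce=cv2.connectedComponentsWithStats(d)
L=json.load(open('log.json')) if os.path.exists('log.json') else []
c0=np.array(proj('side',W(75,0,47)));e=np.array(proj('side',W(75,50,47)))-c0
f=lambda p:float((np.array(p)-c0)@e/(e@e)*50)
print('a %.4f t %.2f'%(a,s['time']),'tcp',s['ee_pos'].round(4),[(int(st[i,4]),ce[i].round(1).tolist(),round(f(ce[i]))) for i in np.argsort(-st[1:,4])[:4]+1] if n>1 else None)
k=str(len(L));L.append([s['time'],a]);json.dump(L,open('log.json','w'))
cv2.imwrite(f'pics/e{k}.png',im)
E
python3 -m crank '[[[0,0.05,0,-0.15,0,0],[0,0.05,0,-0.25,0,0],[0,0,0,-0.25,0,0],[0,0,0,-0.2,0,0],[0,0,0,-0.1,0,0],[0,0,0,0,0,0],[0,0,0,0,0,0],[0,0,0,0,0,0]]]'
python3 est.py
```

```text
time: 10.32
ee_pos: [0.4653, 0.1506, 0.1773]
tcp_rot: [-173.5, -0.2, -178.3]
wrist_force: [0.4, 0.8, -7.0]
opening: 0.0138
grasp_force: 58.7
a -0.1135 t 10.32 tcp [0.4653 0.1506 0.1773] [(194, [265.7, 208.0], -125), (82, [319.8, 249.3], 112), (77, [305.7, 265.3], 115), (68, [284.7, 230.8], -22)]
```

```bash
python3 -m crank '[[[0,0,0,0,0,0],[0,0,0,0,0,0],[0,0,0,0,0,0]]]' | head -1
python3 est.py; python3 - <<'E'
import cv2,numpy as np
a=cv2.imread('pics/e0.png').astype(int);b=cv2.imread('pics/e1.png').astype(int)
d=np.abs(a-b).max(2)[195:245,245:305];print((d>20).sum(),d.max())
c=lambda i:cv2.resize(i.astype(np.uint8)[185:285,245:335],None,fx=4,fy=4)
cv2.imwrite('pics/c5.png',np.hstack([c(a),c(b)]))
E
```

```text
time: 10.62
a -0.1138 t 10.62 tcp [0.4653 0.1504 0.1774] [(189, [263.9, 211.9], -120), (82, [319.8, 249.3], 112), (77, [305.7, 265.3], 116), (67, [284.8, 230.8], -22)]
218 133
```

View pics/c5.png

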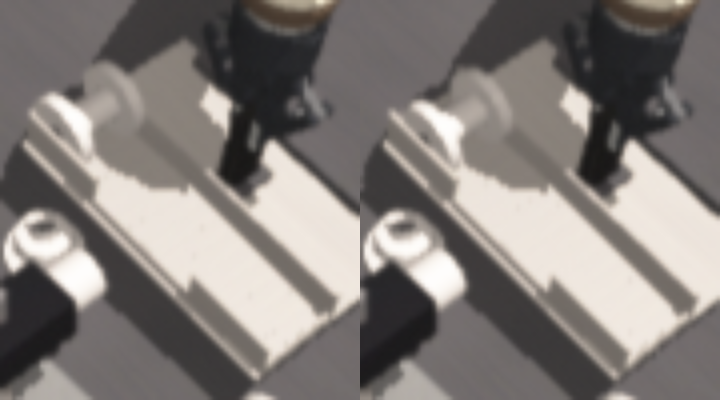

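```bash
python3 -m crank '[[[0,0,0,0.17,0,0],[0,0,0,0.12,0,0],[0,0,0,0.0,0,0]]]' | head -1
sed -i "s#^s=bot.get_obs();im=.*#s=bot.get_obs();im=bot.camera('side')[:,:,::-1]\nif s['tcp_rot'][0]>-176.7 and s['tcp_rot'][0]<0: ref=cv2.imread('pics/e0.png').astype(int)#; s/(111,-80,20)/(111,-90,25)/; s/(37,-145,80),(111,-145,80)/(37,-90,80),(111,-90,80)/" est.py
cat >> est.py <<'E'
# extent of the changed area along the lane, for the rear (39) and front flange tops
ys,xs=np.nonzero(d); q=[f((x,y)) for x,y in zip(xs,ys)]
print('n',len(q),'hist',np.histogram(q,np.arange(-140,150,10))[0].tolist())
E
python3 est.py
```

```text
time: 10.92
a -0.0777 t 10.92 tcp [0.4653 0.1503 0.1774] [(151, [272.4, 222.7], -75), (37, [284.6, 216.6], -58), (33, [286.8, 232.2], -15), (10, [326.5, 256.5], 147)]
n 235 hist [0, 0, 0, 0, 17, 34, 51, 50, 26, 10, 2, 8, 10, 10, 3, 0, 0, 0, 3, 1, 0, 0, 0, 0, 0, 0, 0, 1]
```

```bash
python3 -m crank '[[[0,0,0,0.08,0,0],[0,0,0,0.04,0,0],[0,0,0,0.03,0,0]]]' | head -1
python3 est.py
```

```text
time: 11.22
a -0.0608 t 11.22 tcp [0.4653 0.1505 0.1773] [(224, [274.4, 225.2], -65), (40, [288.1, 220.0], -42), (37, [286.6, 232.0], -17), (34, [308.5, 268.5], 129)]
n 376 hist [0, 0, 0, 5, 15, 28, 32, 54, 64, 40, 27, 18, 12, 9, 1, 0, 0, 0, 5, 3, 0, 0, 0, 0, 6, 10, 12, 12]
```

```bash
python3 -m crank '[[[0,0,0,0.07,0,0],[0,0,0,0.04,0,0],[0,0,0,0.03,0,0]]]' | head -1
python3 est.py
```

```text
time: 11.52
a -0.0440 t 11.52 tcp [0.4653 0.1505 0.1773] [(375, [278.8, 226.5], -52), (32, [308.4, 267.1], 124), (15, [278.4, 212.9], -85), (14, [327.1, 255.0], 146)]
n 436 hist [0, 0, 0, 7, 34, 35, 26, 39, 56, 63, 52, 41, 29, 8, 0, 0, 0, 0, 0, 0, 0, 0, 0, 1, 6, 6, 6, 9]
```

```bash
python3 -m crank '[[[0,0,0,0.02,0,0],[0,0,0,0.03,0,0],[0,0,0,0.03,0,0]]]' | head -1
python3 est.py
```

```text
time: 11.82
a -0.0345 t 11.82 tcp [0.4653 0.1506 0.1772] [(394, [280.7, 227.7], -44), (18, [278.6, 213.3], -84), (7, [318.0, 255.0], 121), (7, [313.0, 271.0], 146)]
n 432 hist [0, 0, 0, 7, 32, 18, 29, 29, 45, 58, 63, 58, 45, 26, 2, 0, 0, 1, 5, 0, 0, 0, 0, 0, 0, 3, 4, 0]
```

```bash
python3 -m crank '[[[0,0,0,0,0,0],[0,0,0,0.02,0,0],[0,0,0,0.03,0,0]]]' | head -1
python3 est.py
```

```text
time: 12.12
a -0.0286 t 12.12 tcp [0.4653 0.1506 0.1773] [(398, [281.0, 228.1], -43), (21, [278.7, 213.8], -83), (7, [318.0, 255.0], 121), (7, [313.0, 271.0], 146)]
n 433 hist [0, 0, 0, 8, 33, 17, 32, 27, 41, 55, 64, 54, 50, 31, 7, 0, 0, 0, 0, 0, 0, 0, 0, 0, 0, 3, 4, 0]
```

```bash
python3 -m crank '[[[0,0,0,-0.2,0,0],[0,0,0,0,0,0],[0,0,0,0,0,0],[0,0,0,0.04,0,0]]]' | head -1
python3 est.py
```

```text
time: 12.5
a -0.0480 t 12.50 tcp [0.4653 0.1508 0.1772] [(360, [282.3, 229.4], -35), (40, [307.5, 266.2], 120), (37, [269.7, 218.2], -96), (25, [324.9, 253.0], 134)]
n 486 hist [0, 0, 0, 7, 30, 13, 29, 30, 36, 54, 64, 59, 52, 34, 9, 0, 0, 0, 4, 0, 0, 0, 2, 5, 6, 11, 12, 12]
```

```bash
python3 -m crank '[[[0,0,0,-0.04,0,0],[0,0,0,0,0,0],[0,0,0,0,0,0]]]' | head -1
python3 est.py
```

```text
time: 12.8
a -0.0528 t 12.80 tcp [0.4653 0.1506 0.1773] [(365, [283.2, 230.0], -31), (43, [269.6, 217.9], -96), (42, [307.7, 266.5], 121), (37, [323.2, 251.5], 127)]
n 518 hist [0, 0, 0, 8, 35, 13, 20, 31, 31, 49, 65, 62, 55, 39, 23, 1, 0, 0, 0, 0, 0, 0, 1, 9, 12, 15, 16, 14]
```

```bash
python3 -m crank '[[[0,0,0,0.1,0,0],[0,0,0,0.04,0,0],[0,0,0,0.03,0,0]]]' | head -1
python3 est.py
```

```text
time: 13.1
a -0.0318 t 13.10 tcp [0.4653 0.1505 0.1773] [(385, [285.7, 231.8], -21), (40, [269.5, 218.6], -96), (23, [278.7, 214.2], -82), (7, [318.0, 255.0], 121)]
n 470 hist [0, 0, 0, 7, 32, 17, 10, 14, 30, 31, 56, 67, 61, 51, 46, 27, 3, 1, 3, 0, 0, 0, 0, 0, 0, 3, 4, 0]
```

```bash
python3 -m crank '[[[0,0,0,0.07,0,0],[0,0,0,0.04,0,0],[0,0,0,0.03,0,0]]]' | head -1
python3 est.py
```

```text
time: 13.4
a -0.0151 t 13.40 tcp [0.4653 0.1505 0.1773] [(366, [288.8, 233.3], -10), (38, [269.4, 218.8], -97), (19, [278.9, 214.6], -81)]
n 423 hist [0, 0, 0, 10, 29, 9, 9, 0, 13, 21, 27, 54, 66, 59, 54, 44, 26, 2, 0, 0, 0, 0, 0, 0, 0, 0, 0, 0]
```

```bash
python3 -m crank '[[[0,0,0,0.06,0,0],[0,0,0,0.04,0,0],[0,0,0,0.03,0,0]]]' | head -1
python3 est.py
```

```text
time: 13.7
a 0.0004 t 13.70 tcp [0.4653 0.1505 0.1773] [(380, [289.3, 234.0], -8), (40, [269.4, 218.8], -98), (19, [278.9, 214.6], -82), (6, [285.0, 229.5], -30)]
n 449 hist [0, 0, 0, 14, 28, 10, 7, 0, 7, 20, 31, 52, 67, 69, 55, 47, 30, 8, 1, 3, 0, 0, 0, 0, 0, 0, 0, 0]
```

```bash
python3 -m crank '[[[0,0,0,0,0,0],[0,0,0,0,0,0],[0,0,0,0,0,0]]]' | head -1
python3 est.py; python3 - <<'E'
import cv2,glob
n=max(int(f[6:-4]) for f in glob.glob('pics/e*.png'))
i=cv2.imread(f'pics/e{n}.png');cv2.imwrite('pics/c6.png',cv2.resize(i[190:280,250:335],None,fx=6,fy=6,interpolation=cv2.INTER_CUBIC))
E
```

```text
time: 14.0
a -0.0001 t 14.00 tcp [0.4653 0.1506 0.1773] [(382, [289.3, 233.9], -8), (39, [269.3, 218.9], -98), (19, [278.9, 214.6], -82), (6, [285.0, 229.5], -30)]
n 450 hist [0, 0, 0, 14, 27, 10, 7, 0, 8, 20, 31, 53, 67, 69, 55, 48, 29, 8, 1, 3, 0, 0, 0, 0, 0, 0, 0, 0]
```

View pics/c6.png

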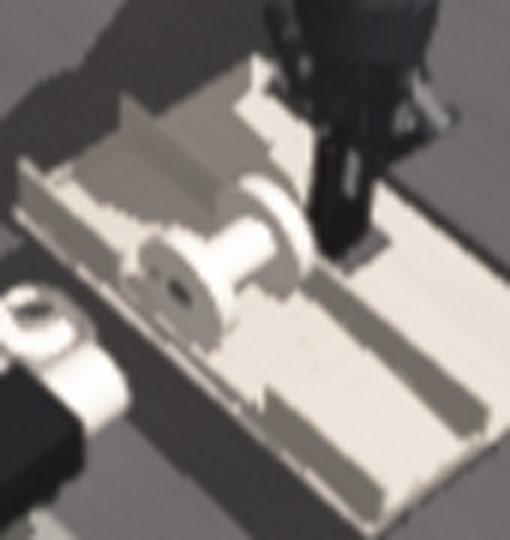

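```bash
python3 - <<'E'
from h import *
c,s=np.cos(.03),np.sin(.03)
for P in((.4653,.1506,.0848),(.46456,.1494,.0798)):
  W=lambda X,Y,Z:np.array(P)+np.array([c*X-s*Y,s*X+c*Y,Z])/1e3
  for y in(-25,-15,-5,5): print(y,[np.round(proj('side',W(*q)),1) for q in((111,y,47-y*y/2600),(117,-60,45),(117,60,45),(39,y,82),(39,y+35,47))])
im=cv2.imread('pics/e14.png') if 0 else None
E
```

```text
-25 [array([278.1, 236.4]), array([269.8, 231.6]), array([294.3, 253.2]), array([294., 219.]), array([300.6, 231.6])]
-15 [array([280.1, 238.2]), array([269.8, 231.6]), array([294.3, 253.2]), array([296.1, 220.7]), array([302.7, 233.4])]
-5 [array([282.1, 239.9]), array([269.8, 231.6]), array([294.3, 253.2]), array([298.2, 222.4]), array([304.8, 235.1])]
5 [array([284.1, 241.7]), array([269.8, 231.6]), array([294.3, 253.2]), array([300.3, 224.1]), array([306.9, 236.9])]
-25 [array([277.9, 237. ]), array([269.7, 232.2]), array([294.2, 253.8]), array([293.9, 219.7]), array([300.4, 232.2])]
-15 [array([280. , 238.8]), array([269.7, 232.2]), array([294.2, 253.8]), array([295.9, 221.3]), array([302.5, 234. ])]
-5 [array([282. , 240.5]), array([269.7, 232.2]), array([294.2, 253.8]), array([298., 223.]), array([304.6, 235.7])]
5 [array([284. , 242.3]), array([269.7, 232.2]), array([294.2, 253.8]), array([300.1, 224.8]), array([306.7, 237.5])]
```

```bash
python3 -m crank '[[[0,0,0,-0.28,0,0],[0,0,0,0,0,0],[0,0,0,0,0,0],[0,0,0,0,0,0],[0,0,0,0.14,0,0],[0,0,0,0.09,0,0],[0,0,0,0.02,0,0],[0,0,0,0.0,0,0]]]' | head -1
python3 est.py
```

```text
time: 14.72
a -0.0031 t 14.72 tcp [0.4653 0.1502 0.1774] [(375, [291.5, 236.0], 4), (40, [269.4, 218.8], -98), (19, [278.9, 214.6], -82), (13, [288.0, 230.8], -18)]
n 447 hist [0, 0, 0, 11, 30, 10, 8, 0, 0, 7, 18, 34, 49, 62, 71, 53, 49, 32, 13, 0, 0, 0, 0, 0, 0, 0, 0, 0]
```

```bash
python3 -m crank '[[[0,0,0,0.03,0,0],[0,0,0,0,0,0],[0,0,0,0,0,0],[0,0,0,0,0,0]]]' | head -1
python3 est.py
```

```text
time: 15.1
a -0.0001 t 15.10 tcp [0.4653 0.1506 0.1773] [(373, [291.7, 236.3], 4), (39, [269.3, 218.9], -98), (19, [278.9, 214.6], -82), (11, [287.6, 230.9], -20)]
n 450 hist [0, 0, 0, 14, 28, 9, 7, 0, 3, 5, 18, 34, 47, 62, 70, 54, 47, 34, 15, 3, 0, 0, 0, 0, 0, 0, 0, 0]
```

```bash
Z='' 
python3 -m crank '[[[0,0,0,0,0,0],[0,0,0,0,0,0],[0,0,0,0,0,0],[0,0,0,0,0,0],[0,0,0,0,0,0],[0,0,0,0,0,0],[0,0,0,0,0,0],[0,0,0,0,0,0],[0,0,0,0,0,0],[0,0,0,0,0,0],[0,0,0,0,0,0],[0,0,0,0,0,0],[0,0,0,0,0,0],[0,0,0,0,0,0],[0,0,0,0,0,0],[0,0,0,0,0,0],[0,0,0,0,0,0],[0,0,0,0,0,0],[0,0,0,0,0,0],[0,0,0,0,0,0]]]' | head -1
python3 est.py
python3 -m crank '[[[0,0,0,0,0,0],[0,0,0,0,0,0],[0,0,0,0,0,0],[0,0,0,0,0,0],[0,0,0,0,0,0],[0,0,0,0,0,0],[0,0,0,0,0,0],[0,0,0,0,0,0],[0,0,0,0,0,0],[0,0,0,0,0,0],[0,0,0,0,0,0],[0,0,0,0,0,0],[0,0,0,0,0,0],[0,0,0,0,0,0],[0,0,0,0,0,0],[0,0,0,0,0,0],[0,0,0,0,0,0],[0,0,0,0,0,0],[0,0,0,0,0,0],[0,0,0,0,0,0]]]' | head -1
python3 -m crank '[[[0,0,0,0,0,0],[0,0,0,0,0,0],[0,0,0,0,0,0],[0,0,0,0,0,0],[0,0,0,0,0,0],[0,0,0,0,0,0],[0,0,0,0,0,0],[0,0,0,0,0,0],[0,0,0,0,0,0],[0,0,0,0,0,0],[0,0,0,0,0,0],[0,0,0,0,0,0],[0,0,0,0,0,0],[0,0,0,0,0,0],[0,0,0,0,0,0],[0,0,0,0,0,0],[0,0,0,0,0,0],[0,0,0,0,0,0],[0,0,0,0,0,0],[0,0,0,0,0,0]]]' | head -1
python3 -m crank '[[[0,0,0,0,0,0],[0,0,0,0,0,0],[0,0,0,0,0,0],[0,0,0,0,0,0],[0,0,0,0,0,0],[0,0,0,0,0,0],[0,0,0,0,0,0],[0,0,0,0,0,0],[0,0,0,0,0,0],[0,0,0,0,0,0],[0,0,0,0,0,0],[0,0,0,0,0,0],[0,0,0,0,0,0],[0,0,0,0,0,0],[0,0,0,0,0,0]]]' | head -1
python3 est.py; python3 - <<'E'
import cv2,glob
n=max(int(f[6:-4]) for f in glob.glob('pics/e*.png'))
i=cv2.imread(f'pics/e{n}.png');cv2.imwrite('pics/c7.png',cv2.resize(i[190:290,235:335],None,fx=6,fy=6,interpolation=cv2.INTER_CUBIC))
E
```

```text
time: 16.82
a 0.0000 t 16.82 tcp [0.4653 0.1506 0.1773] [(376, [291.7, 236.2], 4), (40, [269.4, 218.8], -98), (19, [278.9, 214.6], -82), (13, [288.0, 230.8], -19)]
n 456 hist [0, 0, 0, 14, 28, 10, 7, 0, 3, 6, 19, 35, 49, 63, 69, 54, 47, 34, 15, 3, 0, 0, 0, 0, 0, 0, 0, 0]
time: 18.53
time: 20.2
time: 21.45
a -0.0000 t 21.45 tcp [0.4653 0.1505 0.1773] [(392, [291.2, 235.9], 2), (40, [269.4, 218.8], -98), (19, [278.9, 214.6], -82), (4, [278.5, 228.5], -50)]
n 459 hist [0, 0, 0, 14, 28, 10, 7, 0, 3, 8, 21, 35, 50, 66, 70, 55, 46, 30, 13, 3, 0, 0, 0, 0, 0, 0, 0, 0]
```

View pics/c7.png

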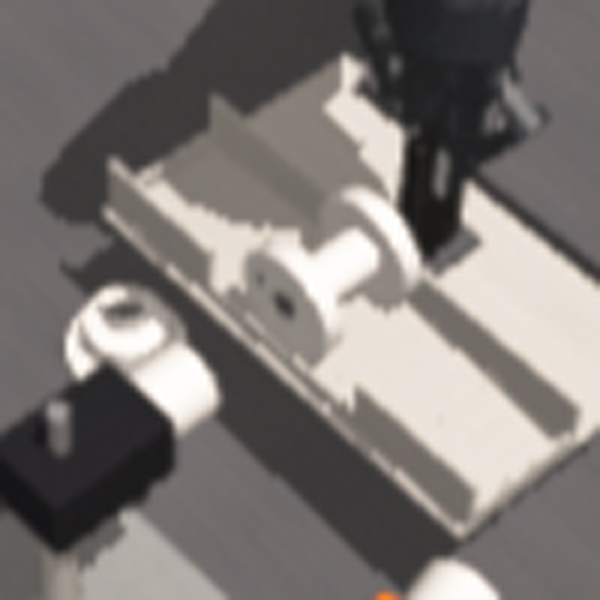

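The roller sits fully inside the window: its hub hole is at pixel (282.5, 240.5), which puts it at y of about -3 mm. It has been at rest for more than 6 s, with the lens facing the window.

```bash
python3 -c "
from workcell import bot
print(bot.job_done())"
```

```text
the job is handed in; nothing more can be done
None
```

The job is handed in: the tray is held level in the air with its window at the camera's focus point, as measured, and the roller stayed at rest about 3 mm from the window's middle for over 6 s.

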